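# Take the left-hand hand nut off the flat-lap grinder

### The job

The diamond disc of the flat-lap grinder is to be changed. Its brass hand nut has a left-hand thread (that is what the engraved groove round its rim says), so unscrew it by turning it clockwise seen from above, letting it climb and never forcing the thread, until the engraved red line on the nut meets the red line on the spindle end, where the thread runs out. Then lift it straight off and set it down gently in the blue parts tray, flat on its base with the line upwards, leaving the tumbler, the grit jar and the paperweight where they stand.

Things in the scene. Friction and masses are not known exactly. Their poses are not given: they have to be found in the camera images.
- nut_center (a point): Brass hand nut, knurled, 58 mm diameter, 42 mm high, 0.3 kg, 32 mm bore in which the spindle end is seen; a black groove engraved round its rim marks a left-hand thread. Point on its axis, 21 mm above its base. x axis along the red line on its top face, z up. Hold it anywhere round its rim: the space round it is free down to the disc, 3 to 4 mm below its base at the start.
- nut: The same brass nut; the origin is the centre of its base. At the start it is tight on a spring washer that pushes it up with 5 to 7 N, fading over the first 3 mm of its rise. It stays put when let go. It has about 1 mm of play along and 0.4 mm across the spindle, so a hand that is off-centre or does not rise with it loads the thread. Turned anticlockwise it only tightens and soon jams.
- nut_mark (a point): Point of the engraved red line on the nut's top face, 24 mm from the nut's axis. At the start it lies 190 to 220 degrees anticlockwise (seen from above) of the spindle's line: turned clockwise by that much, the lines meet, the thread has run out and the nut lifts off freely (it comes free 5 to 10 degrees earlier). Until then the thread holds it down.
- spindle (a point): End of the fixed, locked, upright spindle, 30 mm diameter over its thread; point on its axis at its top, 144 mm above the bench and 39 mm above the disc. x axis along the engraved red line on its end face. Its coarse double-start left-hand thread makes the nut climb as it is turned clockwise (seen from above), and the hand must be let rise with it. After the run-out the nut must rise another 30 mm to come clear.
- spindle_mark (a point): Point in the direction of the red line on the spindle's end, 24 mm from the spindle's axis, at the height of its top: the nut's red line lies over it when the lines meet.
- lap: Bench flat-lap grinder, green, 310 x 250 mm, fixed; origin under the spindle's axis at bench height, x axis along the spindle's red line, towards the motor cover. Disc 200 mm across, face 105 mm above the bench; splash pan 236 mm across, rim at 108 mm; motor cover to 114 mm high from x = 117 mm on; copper drip pipe to 195 mm high at x = 165 to 200, y = 30 to 75 mm.
- tray_in (a point): Blue open parts tray, 160 x 160 mm outside, walls 4 mm thick and 22 mm high, fixed on the bench, to the left or right of the grinder; point at the centre of its inner floor, 4 mm above the bench; x and y along its sides.
- tumbler_center (a point): Green glass tumbler, 72 mm in diameter, 100 mm high, standing on the grinder's other side; point half-way up on its axis.
- grit_center (a point): White jar of grinding grit with a red cap, 60 mm in diameter, 85 mm high; point half-way up on its axis.
- paperweight_center (a point): Amber glass paperweight, 74 mm in diameter, 54 mm high; point half-way up on its axis.
Not all that is in view belongs to the job. There is more than one size of the nut; the job needs the middle-sized. Of the things shaped like the part that bears tray_in, the blue one is meant.

How it is judged:
By the outcome, as a careful person would: the job done as asked, in the order asked, and still so for the second after the job is handed in, with the robot touching nothing.
It also fails if it takes over 72 s, if anything falls off the work surface, if the arm or the gripper's body presses on something with over 40 N, if the wrist force passes 120 N, or if a joint passes its speed limit or range.

### The arm

A 6-joint arm with a two-finger parallel gripper is mounted at the origin on the work surface. World frame = base frame: x ahead of the robot, y to its left, z up, the work surface at z = 0. Lengths are in mm, angles in rad, forces in N, time in s.
With the tool pointing down it reaches from about 400 to 825 mm from the base axis. Payload 7 kg.
Tool frame: the origin (TCP) lies at the very end of the fingers, on their centre line; the grasp point (between the pads) lies 19 mm behind it; z points along the fingers, y is the line along which they close (so a half turn about z gives the same grasp; the last joint's range is limited). The gripper opens to 88 mm and grips with 3 to 60 N. Pads are 19 mm wide; open, the fingers measure 130 mm over their backs; the gripper's body (78 mm by 193 mm) begins 47 mm behind the grasp point.
Start: joints at [-0.994, 0.359, 0.012, 0, -1.224, -0.288], TCP at [192.215, -647.031, 226.561] pointing down, gripper open.
Joint ranges: [-3.07, 3.07], [-1.43, 2.12], [-1.02, 1.25], [-3.03, 1.67], [-3.05, -0], [-3.03, 3.03]. Speed limits (rad/s): [2.39, 2.39, 3.01, 3.14, 3.14, 3.14].

### API

Orientations are given as a unit quaternion [x, y, z, w].
In Python, from plant import bot gives the robot as it stands. Calls block until the motion is done:
- bot.move_ptp(position, orientation): joint-space move of the TCP to a pose.
- bot.line_to(position, velocity=150, ori=None): straight line of the TCP; ori=None keeps the orientation; velocity is the mean speed in mm/s.
- bot.move_joints(angles): joint-space move.
- bot.move_gripper(opening, force=None): finger opening in mm; force is the grip in N (None keeps the last); returns when the fingers have stopped.
- bot.pause(seconds).
- bot.solve_ik(position, orientation): joint angles nearest the present ones, or None.
- bot.read_state(): the state.
- bot.camera(name): name is "scene" or "top" or "wrist"; returns the picture (480x640x3 uint8, red, green, blue); there is no depth.
- bot.get_calibration(name): a dict with "fx", "fy", "cx", "cy" (pixels), "view" (4x4, takes a point from world to camera coordinates); the wrist camera has in their place "T_tool_cam" (4x4, takes a point from camera to tool coordinates, whose origin is the TCP and whose axes are the flange's). Camera axes: x right, y up, looking along -z (the intrinsics and any distortion apply to the point x, -y, -z); pixel columns grow to the right and rows downward; lengths in mm; the calibration is good to about 2 mm. A picture is of the moment at which its call begins: read the wrist's pose just before it. get_calibration takes no time and is no camera call.
A pose or a line that the arm cannot do raises bot.Unreachable and nothing moves.
- bot.close_job(): hands the job in; it is judged then, once.
The state is a dict: "t": time; "joint_pos": joint angles; "qvel": joint speeds; "tau": joint torques, N m; "tcp_pos": TCP position; "eef_rot": TCP orientation; "contact_force": force on the tool from outside, world axes, zero at the start; "moment": the same for the moment, N m; "width": finger opening in mm; "finger_force": force on a finger pad.
Only numpy, scipy, OpenCV 4.12 (cv2) and the standard library are available. Lean on these libraries where they do the work, as an engineer would, in place of code of your own. Each camera call takes 0.05 s, during which the arm holds its last target. There are 200 camera calls.

## Working session

There is one attempt and no reset: what is moved stays moved. The work goes in short steps, each a Python script; the robot and the scene stay as the last script left them, time stands still between calls to the robot, and variables do not carry over. Pictures are saved under pics/ and viewed, at most 10 in all, crops included, and the job is handed in when it is done.

```bash
ls; mkdir -p pics; python3 - <<'E'
from plant import bot
import cv2,numpy as np
np.set_printoptions(precision=4,suppress=True)
for n in ("scene","top"):
    cv2.imwrite(f"pics/{n}0.png",bot.camera(n)[:,:,::-1])
for n in ("scene","top","wrist"): print(n,bot.get_calibration(n))
print(bot.read_state())
E
```

```text
pics
scene {'fx': 492.17337527191194, 'fy': 492.17337527191194, 'cx': 323.6180662874784, 'cy': 239.36201101744265, 'view': array([[   -0.5344,     0.8452,    -0.0035,   256.087 ],
       [   -0.6823,    -0.429 ,     0.592 ,   265.78  ],
       [    0.4988,     0.3188,     0.8059, -1290.8263],
       [    0.    ,     0.    ,     0.    ,     1.    ]])}
top {'fx': 487.9769878338283, 'fy': 487.9769878338283, 'cx': 327.97933236138175, 'cy': 245.42720438298826, 'view': array([[   -0.0034,    -1.    ,    -0.0016,   -15.6252],
       [    0.9961,    -0.0035,     0.0887,  -497.3408],
       [   -0.0887,    -0.0012,     0.9961, -1337.9388],
       [    0.    ,     0.    ,     0.    ,     1.    ]])}
wrist {'fx': 371.1230525584889, 'fy': 371.1230525584889, 'cx': 316.65534649748327, 'cy': 243.29030805743793, 'T_tool_cam': array([[   0.0008,    0.9692,    0.2463,   67.2369],
       [   1.    ,   -0.0006,   -0.001 ,   -0.2285],
       [  -0.0008,    0.2463,   -0.9692, -158.8931],
       [   0.    ,    0.    ,    0.    ,    1.    ]])}
{'t': 0.1, 'joint_pos': array([-0.9939,  0.3593,  0.0112, -0.0003, -1.2241, -0.2881]), 'qvel': array([-0.0006, -0.0015,  0.0019, -0.0003, -0.0013,  0.0004]), 'tau': array([ -0.001 , -58.4162,  29.3753,   7.0156,   0.0102,  -0.    ]), 'tcp_pos': array([ 192.1019, -646.6279,  225.7081]), 'eef_rot': array([-0.1439,  0.9896,  0.0007, -0.0002]), 'contact_force': array([-0.2116, -0.3346, -0.1715]), 'moment': array([-0.02  ,  0.0341, -0.0053]), 'finger_force': 0.0, 'width': 87.83096711054458}
```

View pics/scene0.png

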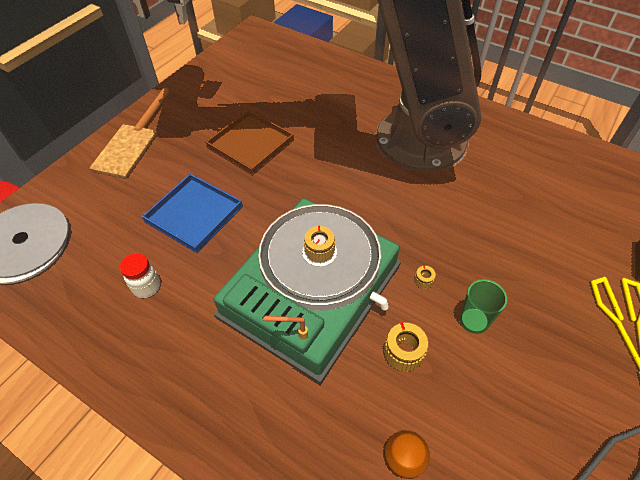

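View pics/top0.png

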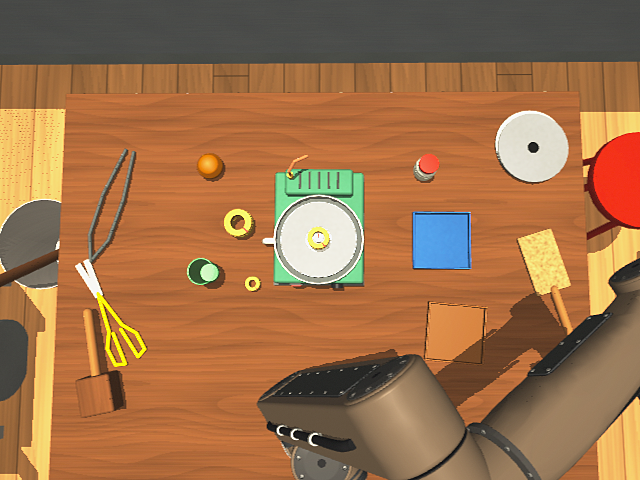

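The scene view shows the nut on the spindle at about (320,243), the blue tray at (192,211), and the larger and smaller decoy nuts on the bench at (406,347) and (426,276). In the top view, the nut is at (319,238), the tray at (441,240), the grit jar at (427,166), the tumbler at (203,271) and the paperweight at (209,165).

```bash
cat > h.py <<'E'
from plant import bot
import cv2,numpy as np
from scipy.spatial.transform import Rotation as R
np.set_printoptions(precision=3,suppress=True)
def cam_pose(n,st=None):
    c=bot.get_calibration(n)
    if n!="wrist": return c,np.linalg.inv(c["view"])
    T=np.eye(4);T[:3,:3]=R.from_quat(st["eef_rot"]).as_matrix();T[:3,3]=st["tcp_pos"]
    return c,T@c["T_tool_cam"]
def ray(c,T,uv,z):
    d=T[:3,:3]@np.array([(uv[0]-c["cx"])/c["fx"],-(uv[1]-c["cy"])/c["fy"],-1.])
    o=T[:3,3]; return o+d*(z-o[2])/d[2]
def q(a): # tool down, tool y axis at world angle a
    y=np.array([np.cos(a),np.sin(a),0]);z=np.array([0,0,-1.])
    return R.from_matrix(np.c_[np.cross(y,z),y,z]).as_quat()
E
python3 - <<'E'
from h import *
im=cv2.imread("pics/top0.png");hsv=cv2.cvtColor(im,cv2.COLOR_BGR2HSV)
c,T=cam_pose("top")
m=cv2.inRange(hsv,(18,130,100),(32,255,255));m[:, :300]=0;m[:,340:]=0;m[:220]=0;m[260:]=0
ct=max(cv2.findContours(m,0,2)[0],key=cv2.contourArea);p,r=cv2.minEnclosingCircle(ct)
print("nut",p,r,ray(c,T,p,150),"diam",2*r/c["fx"]*1190)
m=cv2.inRange(hsv,(100,120,80),(125,255,255));m[:,:380]=0;m[:,500:]=0
ct=max(cv2.findContours(m,0,2)[0],key=cv2.contourArea);b=cv2.boxPoints(cv2.minAreaRect(ct))
print("tray",[ray(c,T,x,22)[:2] for x in b]);tc=ray(c,T,b.mean(0),22);print(tc)
s=bot.read_state();n=ray(c,T,p,150)
for a in np.arange(-180,181,30):
    sol=bot.solve_ik([n[0],n[1],250],q(np.radians(a))); sl=bot.solve_ik([n[0],n[1],114],q(np.radians(a)))
    print(a,sol,sl)
E
```

```text
nut (317.5869445800781, 237.95217895507812) 11.41325569152832 [504.957   8.683 150.   ] diam 55.665634288245286
tray [array([ 433.565, -253.076]), array([ 590.528, -256.036]), array([ 589.943, -415.763]), array([ 433.015, -411.18 ])]
[ 511.362 -334.011   22.   ]
-180 [ 0.407  0.061 -0.318  0.    -1.192 -0.407] [ 0.407  0.187 -0.511  0.    -0.873 -0.407]
-150 [ 0.407  0.061 -0.318  0.    -1.192  0.117] [ 0.407  0.187 -0.511  0.    -0.873  0.117]
-120 [ 0.407  0.061 -0.318  0.    -1.192  0.64 ] [ 0.407  0.187 -0.511  0.    -0.873  0.64 ]
-90 [ 0.407  0.061 -0.318  0.    -1.192  1.164] [ 0.407  0.187 -0.511  0.    -0.873  1.164]
-60 [ 0.407  0.061 -0.318  0.    -1.192  1.688] [ 0.407  0.187 -0.511  0.    -0.873  1.688]
-30 [ 0.407  0.061 -0.318  0.    -1.192  2.211] [ 0.407  0.187 -0.511  0.    -0.873  2.211]
0 [ 0.407  0.061 -0.318  0.    -1.192  2.735] [ 0.407  0.187 -0.511  0.    -0.873  2.735]
30 [ 0.407  0.061 -0.318  0.    -1.192 -3.025] [ 0.407  0.187 -0.511  0.    -0.873 -3.025]
60 [ 0.407  0.061 -0.318  0.    -1.192 -2.501] [ 0.407  0.187 -0.511  0.    -0.873 -2.501]
90 [ 0.407  0.061 -0.318  0.    -1.192 -1.978] [ 0.407  0.187 -0.511  0.    -0.873 -1.978]
120 [ 0.407  0.061 -0.318  0.    -1.192 -1.454] [ 0.407  0.187 -0.511  0.    -0.873 -1.454]
150 [ 0.407  0.061 -0.318  0.    -1.192 -0.93 ] [ 0.407  0.187 -0.511  0.    -0.873 -0.93 ]
180 [ 0.407  0.061 -0.318  0.    -1.192 -0.407] [ 0.407  0.187 -0.511  0.    -0.873 -0.407]
```

```bash
python3 - <<'E'
from h import *
for i,a in enumerate((-180,-5)):
    x=bot.solve_ik([505,8.7,250],q(np.radians(a)));print(x)
    bot.move_joints(x);bot.pause(.2)
    s=bot.read_state();im=bot.camera("wrist")[:,:,::-1].copy();cv2.imwrite(f"pics/w{i}.png",im)
    np.savez(f"w{i}.npz",**s);c,T=cam_pose("wrist",s)
    hsv=cv2.cvtColor(im,cv2.COLOR_BGR2HSV)
    m=cv2.inRange(hsv,(16,110,90),(34,255,255))
    ct=max(cv2.findContours(m,0,2)[0],key=cv2.contourArea);p,r=cv2.minEnclosingCircle(ct)
    print(s["t"],s["tcp_pos"],p,r,ray(c,T,p,150))
a=cv2.imread("pics/w0.png");b=cv2.imread("pics/w1.png")
cv2.imwrite("pics/w01.png",np.hstack([a[80:400,120:520],b[80:400,120:520]]))
E
```

```text
[ 0.407  0.061 -0.318  0.    -1.192 -0.407]
2.875 [505.043   8.276 249.921] (442.5, 371.0) 196.59169006347656 [404.36  111.853 150.   ]
[ 0.407  0.061 -0.318  0.    -1.192  2.648]
5.7083 [504.99    8.699 249.982] (319.5, 238.0) 41.24631118774414 [506.147  12.157 150.   ]
```

View pics/w01.png

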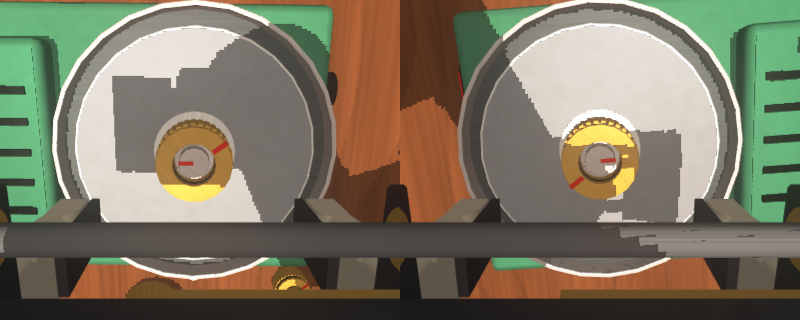

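Both wrist views show the nut around crop (195,162). The red nut line is at crop (220,148) and (575,183), and the spindle line is at (187,163) and (607,161). Next I'll measure the axis and the line angles.

```bash
cat > meas.py <<'E'
from h import *
def meas(im,s,ztop,rnd=(270,190,370,300),exp=None):
    c,T=cam_pose("wrist",s);hsv=cv2.cvtColor(im,cv2.COLOR_BGR2HSV)
    x0,y0,x1,y1=rnd;w=np.zeros(hsv.shape[:2],np.uint8);w[y0:y1,x0:x1]=255
    red=(cv2.inRange(hsv,(0,140,60),(8,255,255))|cv2.inRange(hsv,(172,140,60),(180,255,255)))&w
    m=(cv2.inRange(hsv,(14,100,60),(36,255,255))&w)|red
    ct=max(cv2.findContours(m,0,1)[0],key=cv2.contourArea)[:,0].astype(float)
    # lower (top-face) rim: points below the middle rows, cast onto the top plane, circle LSQ
    lo=ct[ct[:,1]>np.median(ct[:,1])-2]
    P=np.array([ray(c,T,p,ztop)[:2] for p in lo])
    for _ in range(3):
        A=np.c_[2*P,np.ones(len(P))];sol=np.linalg.lstsq(A,(P**2).sum(1),rcond=None)[0]
        r=np.sqrt(sol[2]+sol[:2]@sol[:2]);e=abs(np.hypot(*(P-sol[:2]).T)-r);P=P[e<max(1.,2*np.median(e))]
    out=dict(center=sol[:2],r=r)
    n,lab,st,cen=cv2.connectedComponentsWithStats(red)
    out["red"]=[]
    for i in range(1,n):
        if st[i,4]>=12:
            pts=np.argwhere(lab==i)[:,::-1].astype(float)
            W=lambda z:np.array([ray(c,T,p,z)[:2] for p in pts])
            res=[]
            for z in (ztop,144):
                Q=W(z);mu=Q.mean(0);d=np.linalg.svd(Q-mu)[2][0]
                ang=np.degrees(np.arctan2(d[1],d[0]))
                res+=[mu,ang]
            out["red"].append((st[i,4],*res))
    return out
E
python3 - <<'E'
from meas import *
for i in (0,1):
    s=dict(np.load(f"w{i}.npz"));o=meas(cv2.imread(f"pics/w{i}.png"),s,150.5)
    print(o["center"],o["r"]);
    for k in o["red"]: print(k)
E
```

```text
[508.431   9.766] 27.307188492268395
(np.int32(85), array([489.945,  -3.129]), np.float64(36.78079166835232), array([489.541,  -1.769]), np.float64(36.780791668352336))
(np.int32(47), array([514.196,   8.363]), np.float64(177.2063475530105), array([514.402,  10.012]), np.float64(177.2063475530105))
[506.018   9.025] 27.46839492625067
(np.int32(55), array([511.92 ,  10.189]), np.float64(-179.96687351386734), array([511.976,   8.585]), np.float64(-179.9668735138673))
(np.int32(78), array([487.602,  -4.222]), np.float64(-144.91845812832193), array([487.045,  -6.19 ]), np.float64(-144.9184581283219))
```

```bash
cat > feel.py <<'E'
from h import *
def feel(c,a,z,force=6,n=4):
    """close softly, shift along closing axis until lateral force is nil; returns centre"""
    u=np.array([np.cos(a),np.sin(a)]);c=np.array(c,float)
    bot.line_to([*c,z],100,q(a));bot.pause(.15);b=bot.read_state()["contact_force"]
    bot.move_gripper(50,force);bot.pause(.15)
    for i in range(n):
        s=bot.read_state();f=s["contact_force"]-b;l=f[:2]@u
        print("feel",round(s["t"],2),s["width"],s["finger_force"],f,"lat",round(l,2),"tcp",s["tcp_pos"],s["moment"])
        if abs(l)<1.: break
        c=c+u*np.sign(l)*min(.5,abs(l)*.1); bot.line_to([*c,z],20);bot.pause(.1)
    return c
E
python3 - <<'E'
from feel import *
c=[507.2,9.4];a=np.radians(-80)
bot.line_to([*c,200],150,q(a));bot.line_to([*c,130],150);bot.line_to([*c,114],60)
print(feel(c,a,114),bot.read_state()["joint_pos"])
E
```

```text
feel 9.38 58.84943144733535 6.000128873856738 [ 0.008  0.14  -0.124] lat -0.14 tcp [507.216   9.335 114.017] [-0.435  0.043 -0.004]
[507.2   9.4] [ 0.406  0.191 -0.506  0.    -0.874  1.339]
```

```bash
python3 - <<'E'
from feel import *
a=np.radians(-80);u=np.array([np.cos(a),np.sin(a)]);c=np.array([507.2,9.4])
for d in (.7,-.7,0):
    bot.line_to([*(c+d*u),114],20);bot.pause(.15);s=bot.read_state()
    print(d,s["contact_force"],s["moment"],s["width"],s["finger_force"],s["tcp_pos"])
bot.move_gripper(88);a=np.radians(10);u=np.array([np.cos(a),np.sin(a)])
bot.line_to([*c,114],80,q(a));c=feel(c,a,114)
for d in (.7,-.7,0):
    bot.line_to([*(c+d*u),114],20);bot.pause(.15);s=bot.read_state()
    print(d,s["contact_force"],s["moment"],s["width"],s["finger_force"],s["tcp_pos"])
print(c,s["t"],s["joint_pos"])
E
```

```text
0.7 [-2.177  4.393  0.738] [ 1.682  0.821 -0.014] 58.95248298674057 6.00030389148742 [507.27    9.079 113.987]
-0.7 [ 1.921 -4.155 -1.503] [-1.778 -0.447  0.044] 58.68243903328212 6.000177600653842 [507.111   9.568 114.025]
0 [ 0.54  -1.185  0.618] [-0.367  0.127  0.013] 58.900215403534354 6.000092080794275 [507.132   9.482 113.959]
feel 14.15 58.65236652301019 5.999982868088409 [ 0.678 -1.624  0.842] lat 0.39 tcp [507.327   9.431 114.032] [-0.188 -0.24  -0.084]
0.7 [-3.782 -0.337  2.257] [-0.012  1.285 -0.017] 58.95323433893161 5.999994330340996 [507.356   9.386 113.876]
-0.7 [ 2.465 -1.479 -2.45 ] [-0.364 -1.361 -0.063] 58.76308449561797 5.9997098066378385 [507.216   9.426 114.114]
0 [ 2.814  0.57  -1.023] [-0.234 -0.713 -0.022] 59.05541414597339 5.999928235542029 [507.262   9.416 114.036]
[507.2   9.4] 15.35 [ 0.406  0.191 -0.506  0.    -0.874  2.91 ]
```

```bash
cat > turn.py <<'E'
from h import *
import json
def turn(a0,a1,step,c,z,rate,kz=.04,kl=.04,v=5,stopfree=False):
    a=a0
    while a>a1+1e-6:
        st=min(step,a-a1);a-=st;z+=rate*st
        bot.line_to([*c,z],v,q(np.radians(a)));s=bot.read_state();f=s["contact_force"]
        print(f"a{a:.0f} t{s['t']:.2f} z{z:.2f}",s["tcp_pos"],f,s["moment"],round(s["width"],2),round(s["finger_force"],1))
        if max(abs(f))>30 or abs(s["moment"][2])>3: print("STOP");break
        if abs(f[2])>1.5: z+=np.clip(kz*f[2],-.4,.4)
        c=c+np.clip(kl*f[:2],-.15,.15)
    json.dump([a,list(c),z],open("st.json","w"))
E
python3 - <<'E'
from turn import *
bot.move_gripper(50,40);bot.pause(.1);s=bot.read_state();print(s["t"],s["contact_force"],s["moment"],s["width"])
turn(10,-20,6,np.array([507.2,9.4]),114,9.6/360)
E
```

```text
15.6667 [ 2.064 -0.218 -1.022] [-0.281 -0.857  0.032] 57.934364638936145
a4 t15.93 z114.16 [506.996   9.383 114.197] [0.837 0.488 0.925] [-0.03  -0.245 -0.051] 57.93 40.0
a-2 t16.18 z114.32 [506.964   9.353 114.307] [-0.461  0.699  0.982] [-0.001  0.02  -0.057] 58.07 40.0
a-8 t16.44 z114.48 [507.038   9.375 114.493] [-0.26  -0.859  1.576] [-0.099  0.18  -0.074] 58.41 40.0
a-14 t16.70 z114.70 [507.102   9.352 114.687] [-0.073 -0.313  1.809] [-0.099  0.196 -0.087] 58.19 40.0
a-20 t16.96 z114.94 [507.119   9.379 114.866] [ 0.085  0.674 -0.104] [-0.153  0.124 -0.08 ] 57.91 40.0
```

```bash
python3 - <<'E'
from h import *
s=bot.read_state();im=bot.camera("wrist")[:,:,::-1].copy();cv2.imwrite("pics/t1.png",im);np.savez("t1.npz",**s)
E
```

```text
(no output)
```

View pics/t1.png

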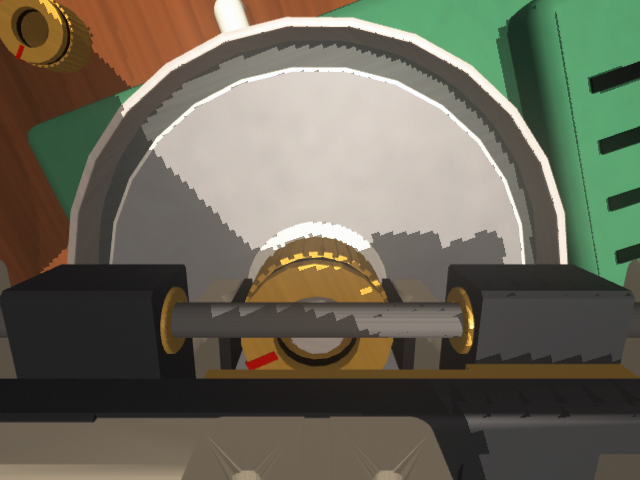

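The view shows the nut held between the pads, with its red line at (262,360) clear of the gripper rod.

```bash
cat > mk.py <<'E'
from h import *
def mark(im,s,ztop,c=(507.1,9.4),bx=None):
    cc,T=cam_pose("wrist",s);hsv=cv2.cvtColor(im,cv2.COLOR_BGR2HSV)
    red=cv2.inRange(hsv,(0,160,60),(7,255,255))|cv2.inRange(hsv,(174,160,60),(180,255,255))
    n,lab,st,cen=cv2.connectedComponentsWithStats(red);r=[]
    for i in range(1,n):
        if st[i,4]<12: continue
        p=ray(cc,T,cen[i],ztop)[:2]-c
        if np.hypot(*p)<32:
            r.append((int(st[i,4]),cen[i],round(np.hypot(*p),1),round(np.degrees(np.arctan2(p[1],p[0]))%360,1)))
    return r
E
python3 -c "
from mk import *
print(mark(cv2.imread('pics/t1.png'),dict(np.load('t1.npz')),151.3))"
```

```text
[(274, array([261.328, 360.755]), np.float64(23.9), np.float64(187.4))]
```

```bash
python3 - <<'E'
from turn import *
a,c,z=json.load(open("st.json"))
turn(a,-130,6,np.array(c),z,10/360)
E
```

```text
a-26 t17.27 z115.10 [507.187   9.401 115.085] [-0.403  0.974  0.582] [-0.152  0.057 -0.044] 57.9 40.0
a-32 t17.52 z115.27 [507.19    9.446 115.255] [-0.507  0.628  0.503] [-0.129  0.052 -0.043] 58.04 40.0
a-38 t17.78 z115.44 [507.191   9.484 115.409] [0.782 0.444 0.441] [-0.109  0.028 -0.049] 58.02 40.0
a-44 t18.04 z115.60 [507.185   9.493 115.568] [ 0.223 -0.494  0.419] [-0.148  0.03  -0.06 ] 57.93 40.0
a-50 t18.30 z115.77 [507.209   9.485 115.763] [ 0.016 -0.563  1.281] [-0.125  0.076 -0.023] 58.03 40.0
a-56 t18.56 z115.94 [507.157   9.474 115.886] [ 0.485  0.112 -0.361] [-0.136  0.12  -0.046] 58.21 40.0
a-62 t18.82 z116.10 [507.163   9.453 116.036] [ 0.36  -0.193  0.466] [-0.101  0.111 -0.013] 57.61 40.0
a-68 t19.07 z116.27 [507.164   9.415 116.202] [0.079 0.167 0.148] [-0.109  0.1    0.017] 58.01 40.0
a-74 t19.33 z116.44 [507.167   9.459 116.361] [ 0.752 -0.403 -0.71 ] [-0.101  0.128 -0.005] 58.33 40.0
a-80 t19.59 z116.60 [507.185   9.461 116.517] [-0.456 -0.334 -1.056] [-0.069  0.101 -0.046] 58.13 40.0
a-86 t19.85 z116.77 [507.067   9.379 116.603] [-0.27  -0.745 -1.743] [-0.167 
[... 154 characters left out ...]
208   9.428 116.848] [-0.552 -0.497 -3.315] [-0.078  0.176  0.069] 58.0 40.0
a-104 t20.62 z116.94 [507.194   9.395 116.9  ] [-0.421 -0.203 -2.228] [-0.063  0.09  -0.063] 58.06 40.0
a-110 t20.88 z117.02 [507.236   9.421 117.017] [-0.375 -0.171 -2.489] [-0.029  0.157 -0.   ] 58.04 40.0
a-116 t21.14 z117.08 [507.235   9.408 117.089] [ 0.085 -0.523 -1.735] [-0.012  0.161 -0.008] 58.08 40.0
a-122 t21.40 z117.18 [507.18    9.357 117.159] [ 0.145  0.869 -1.589] [-0.051  0.142  0.022] 58.19 40.0
a-128 t21.66 z117.28 [507.215   9.377 117.282] [ 0.212  0.218 -2.816] [-0.103  0.19  -0.023] 58.01 40.0
a-130 t21.91 z117.23 [507.258   9.439 117.252] [ 0.182 -0.242 -2.472] [-0.057  0.14  -0.024] 58.41 40.0
```

```bash
sed -i 's/if abs(f\[2\])>1.5: z+=np.clip(kz\*f\[2\],-.4,.4)/g=f[2]+2.5\n        if abs(g)>1.5: z+=np.clip(kz*g,-.4,.4)/' turn.py; python3 - <<'E'
from turn import *
from mk import mark
a,c,z=json.load(open("st.json"))
def m():
    s=bot.read_state();print(mark(bot.camera("wrist")[:,:,::-1].copy(),s,s["tcp_pos"][2]+36.5))
m();turn(a,-184,6,np.array(c),z,9/360);m()
E
```

```text
[(272, array([261.724, 360.882]), np.float64(22.0), np.float64(78.9))]
a-136 t22.22 z117.28 [507.372   9.445 117.399] [-0.609 -0.483 -0.86 ] [-0.02   0.091  0.023] 57.93 40.0
a-142 t22.48 z117.49 [507.297   9.396 117.597] [ 0.005  0.427 -1.925] [ 0.038  0.148 -0.045] 58.27 40.0
a-148 t22.73 z117.64 [507.305   9.412 117.723] [-0.074 -0.284 -0.711] [ 0.045  0.175 -0.017] 57.78 40.0
a-154 t22.99 z117.87 [507.279   9.407 117.925] [ 0.333 -0.795 -0.541] [-0.008  0.169 -0.029] 58.63 40.0
a-160 t23.25 z118.09 [507.259   9.372 118.126] [ 0.349 -1.096 -0.661] [ 0.061  0.098 -0.035] 58.07 40.0
a-166 t23.51 z118.32 [507.254   9.317 118.311] [-0.719 -0.364 -1.877] [ 0.001  0.072 -0.031] 58.22 40.0
a-172 t23.77 z118.47 [507.255   9.307 118.51 ] [-0.591 -0.568 -0.202] [-0.062  0.1   -0.025] 58.21 40.0
a-178 t24.02 z118.71 [507.216   9.252 118.715] [ 0.06   0.435 -0.916] [-0.002  0.067  0.049] 58.07 40.0
a-184 t24.28 z118.92 [507.194   9.275 118.907] [ 0.042 -0.145  0.227] [-0.025  0.026 -0.011] 58.09 40.0
[(268, array([261.951, 360.675]), np.float64(21.3), np.float64(22.3))]
```

```bash
python3 - <<'E'
from turn import *
a,c,z=json.load(open("st.json"))
turn(a,-207,6,np.array(c),z,9/360)
s=bot.read_state();im=bot.camera("wrist")[:,:,::-1].copy();cv2.imwrite("pics/t2.png",im)
E
```

```text
a-190 t24.59 z119.18 [507.154   9.265 119.132] [ 0.111  0.366 -1.723] [-0.018  0.078  0.019] 58.18 40.0
a-196 t24.85 z119.33 [507.199   9.3   119.343] [-0.879 -0.086 -0.856] [-0.033  0.058  0.083] 58.08 40.0
a-202 t25.11 z119.55 [507.142   9.275 119.53 ] [ 0.77   0.393 -0.217] [-0.034 -0.021 -0.023] 58.27 40.0
a-207 t25.36 z119.76 [507.131   9.285 119.723] [-0.234 -0.502 -0.605] [-0.001  0.048 -0.016] 58.22 40.0
```

View pics/t2.png

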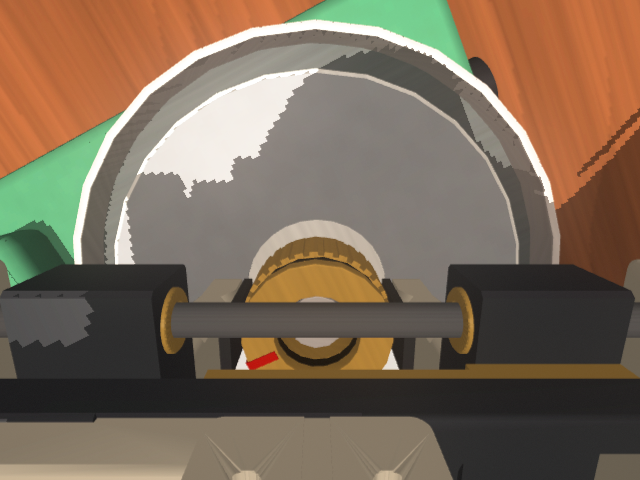

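The nut line is still at (262,361) in the hand frame, so there has been no slip. The spindle line is hidden behind the rod. I'll try a small lift while watching the force.

```bash
python3 - <<'E'
from turn import *
a,c,z=json.load(open("st.json"))
for d in (.5,1,1.5,2,3,4):
    bot.line_to([*c,z+d],8);s=bot.read_state();print(d,s["tcp_pos"],s["contact_force"],s["t"])
    if abs(s["contact_force"][2])>9: print("held");break
else:
    bot.line_to([*c,z+20],40);print(bot.read_state()["contact_force"])
    bot.line_to([*c,z+50],60);print(bot.read_state()["contact_force"])
    bot.line_to([*c,230],100);s=bot.read_state();print(s["t"],s["contact_force"],s["width"])
    cv2.imwrite("pics/lift.png",bot.camera("scene")[:,:,::-1])
    im=bot.camera("wrist")[:,:,::-1];cv2.imwrite("pics/liftw.png",im)
    from mk import mark
    print(mark(im.copy(),s,s["tcp_pos"][2]+36.5))
    # blue tray again, from the scene camera
    im=cv2.imread("pics/lift.png");m=cv2.inRange(cv2.cvtColor(im,cv2.COLOR_BGR2HSV),(100,120,60),(125,255,255));m[:150]=0
    ct=max(cv2.findContours(m,0,2)[0],key=cv2.contourArea);b=cv2.boxPoints(cv2.minAreaRect(ct))
    cc,T=cam_pose("scene");ap=cv2.approxPolyDP(ct,8,True)[:,0];print(ap,[ray(cc,T,p,22)[:2] for p in ap])
E
```

```text
0.5 [506.979   9.254 120.189] [ 0.6    0.319 -2.741] 25.6583
1 [507.131   9.304 120.815] [ 0.075  0.584 -2.214] 25.9083
1.5 [507.181   9.287 121.366] [-1.211 -0.391 -1.93 ] 26.1583
2 [507.187   9.295 121.855] [ 0.145 -0.654 -2.529] 26.4083
3 [507.247   9.307 122.925] [ 0.785  0.535 -2.547] 26.6833
4 [507.231   9.332 123.915] [ 0.481  0.255 -2.727] 26.9583
[-1.272  0.076 -3.073]
[ 0.456  0.318 -2.087]
28.9083 [-0.019  0.636 -2.188] 58.071065453886455
[(271, array([261.852, 360.635]), np.float64(21.0), np.float64(357.4))]
[[190 174]
 [142 216]
 [196 252]
 [242 206]] [array([ 434.843, -409.082]), array([ 591.386, -413.545]), array([ 601.961, -244.644]), array([ 447.99 , -240.619])]
```

The nut came free, with only its weight on the hand. Next I'll place it in the tray.

```bash
python3 - <<'E'
from turn import *
p=[512,-333];a=np.radians(-180)
qq=q(a);print(bot.solve_ik([*p,100],qq),bot.solve_ik([*p,9],qq))
bot.move_ptp([*p,150],qq);bot.line_to([*p,40],120);bot.line_to([*p,14],40);bot.pause(.3)
s=bot.read_state();b=s["contact_force"];print(s["t"],b,s["tcp_pos"])
z=14
while z>6:
    z-=.4;bot.line_to([*p,z],5);s=bot.read_state();d=(s["contact_force"]-b)[2];print(round(z,2),s["tcp_pos"],round(d,2))
    if d>3: break
bot.pause(.2);s=bot.read_state();print(s["t"],s["contact_force"],s["moment"],s["tcp_pos"])
E
```

```text
[-0.257  0.362 -0.296  0.    -0.913  0.257] [-0.257  0.471 -0.377  0.    -0.723  0.257]
32.5 [ 0.539  0.749 -2.687] [ 512.097 -333.045   14.239]
13.6 [ 512.011 -332.98    13.625] 0.02
13.2 [ 511.984 -332.997   13.145] 0.17
12.8 [ 511.93  -332.997   12.728] -0.92
12.4 [ 511.978 -333.      12.393] 0.86
12.0 [ 511.954 -332.998   11.977] 0.71
11.6 [ 511.965 -332.972   11.546] -0.37
11.2 [ 511.979 -333.001   11.178] 0.45
10.8 [ 512.003 -332.993   10.801] 0.23
10.4 [ 511.997 -332.997   10.378] 0.21
10.0 [ 511.979 -333.004    9.989] 0.59
9.6 [ 512.037 -333.025    9.623] 0.54
9.2 [ 512.069 -332.983    9.56 ] 5.22
35.7 [-2.012  1.99   6.654] [0.703 0.847 0.044] [ 512.053 -333.001    9.541]
```

Contact came at the expected height, with the base on the floor at z≈4. I'll release, retreat and check.

```bash
python3 - <<'E'
from turn import *
p=[512,-333]
bot.line_to([*p,9.5],5);bot.move_gripper(64,5);bot.move_gripper(88);bot.line_to([*p,60],60);bot.line_to([*p,250],150);bot.pause(.3)
s=bot.read_state();print(s["t"],s["contact_force"])
a=bot.camera("wrist")[:,:,::-1];b=bot.camera("scene")[:,:,::-1]
cv2.imwrite("pics/end.png",np.hstack([cv2.resize(a,(400,300)),cv2.resize(b,(400,300))]))
E
```

```text
39.7 [-0.535  0.667 -0.322]
```

View pics/end.png

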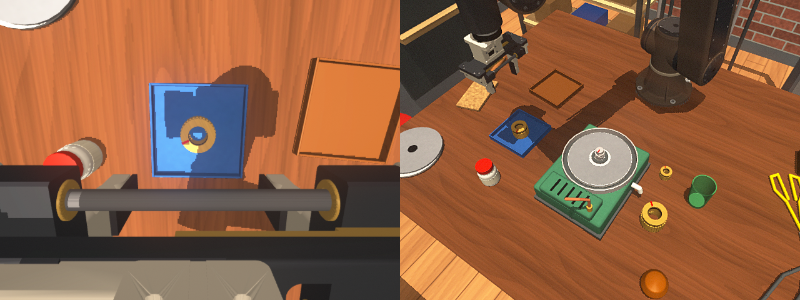

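The nut is flat in the middle of the blue tray with its line up (left panel, at 197,134). The spindle is bare, and the tumbler, grit jar and paperweight are where they were.

```bash
python3 -c "
from plant import bot
print(bot.close_job())"
```

```text
the job is handed in; nothing more can be done
None
```

The nut was turned about 217° clockwise until it came free, lifted off with only its own weight on the hand, and set flat in the blue tray with its line up; the job was handed in after about 40 s of the 72 s, and no verdict was returned.

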